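# Nest the stone cup in the dust box and click the cover shut

## Robot

A 6-joint arm with a two-finger parallel gripper is mounted at the origin on the work surface. World frame = base frame: x ahead of the robot, y to its left, z up, the work surface at z = 0. Lengths are in mm, angles in degrees, forces in N, time in s.
With the tool pointing down it reaches from about 300 to 850 mm from the base axis. Payload 4.2 kg.
Tool frame: the origin (TCP) lies midway between the tips of the shut fingers; the grasp point (between the pads) lies 19 mm behind it; z points along the fingers, y is the line along which they close (so a half turn about z gives the same grasp; the last joint's range is limited). The gripper opens to 91 mm and grips with 3 to 60 N. Pads are 32 mm wide; open, the fingers measure 118 mm over their backs; the gripper's body (76 mm by 178 mm) begins 60 mm behind the grasp point.
Start: joints at [75, 18.312, 89.639, -0, 72.044, -1.146], TCP at [137.685, 558.288, 213.976] pointing down, gripper open.
Joint ranges: [-177.97, 177.97], [-48.28, 115.42], [12.27, 149.76], [-77.06, 257.06], [2.81, 150.46], [-146.56, 146.56]. Speed limits (degrees/s): [147.25, 147.25, 180, 180, 180, 180].

## Interface

Orientations are given as [roll, pitch, yaw] about the fixed x, y, z axes, in that order (R = Rz(yaw) Ry(pitch) Rx(roll)).
In Python, from workcell import state, grab_frame, camera_model, workorder gives the robot as it stands.
- The arm moves only by the tool carry_out, never from a script. Its argument "commands" is a list of rows, each a list of 7 numbers: the turn, a rotation vector about the tool's x, y, z in degrees, then the shift along the tool's x, y, z in mm, then the opening, from -1 (shut) to 1 (fully open). In form: [[ax, ay, az, dx, dy, dz, hand], ...]. A call has 1 to 20 rows; each row is the pose to reach, as a shift and turn from the pose commanded when the call began, along the tool's axes at that moment; what a row does not reach only later rows make up. A row lasts 1/10 s, in which the tool goes at most 50 mm and 8.59 degrees, less where a joint would pass 70% of its speed; a pose out of reach is approached as far as the arm can. A call with a gripper value outside its range is refused whole. The fingers move at their own pace and stop on an object; "force" is the grip in N (left out, the last holds). Time passes only in rows, so rows that repeat a pose let the fingers close. It gives the time, the measured TCP pose, the force, the opening and the grip force at its end, in the units of the state.
- state(): the state, without advancing time (a new reading comes with each control period).
- grab_frame(name): name is "scene" or "top" or "wrist"; returns the picture (480x640x3 uint8, red, green, blue); there is no depth.
- camera_model(name): a dict with "fx", "fy", "cx", "cy" (pixels), "dist" ([k1, k2, p1, p2, k3] as OpenCV has them; the pictures are not rectified), "origin" and "rotation" of the camera in the world; the wrist camera has in their place "mount" (4x4, takes a point from camera to tool coordinates, whose origin is the TCP and whose axes are the flange's). Camera axes: x right, y up, looking along -z (the intrinsics and any distortion apply to the point x, -y, -z); pixel columns grow to the right and rows downward; lengths in mm; the calibration is good to about 2 mm. A picture is of the moment at which its call begins: read the wrist's pose just before it. camera_model takes no time and is no camera call.
- workorder.job_done(): hands the job in; it is judged then, once.
The state is a dict: "time_s": time; "qpos": joint angles; "qvel": joint speeds; "effort": joint torques, N m; "ee_pos": TCP position; "ee_rot": TCP orientation; "force": force on the tool from outside, world axes, zero at the start; "torque": the same for the moment, N m; "gripper_width": finger opening in mm; "gripper_force": force on a finger pad.
Only numpy, scipy, OpenCV 4.12 (cv2) and the standard library are available. Lean on these libraries where they do the work, as an engineer would, in place of code of your own. Each camera call takes 0.05 s, during which the arm holds its last target. There are 200 camera calls.

## Task

Put the steel stone cup that stands on the bench away in the grey dust box under the lamp: lower it gently (do not drop it) into the matching cup already in there, so that the two nest upright and fully home, then swing the box's blue cover over and press it down until it clicks and stays shut. Reach in under the lamp bar without knocking it, and leave the jar, tin, screwdriver, brush and file where they are.

Things in the scene. Friction and masses are not known exactly. Their poses are not given: they have to be found in the camera images.
- cup_loose: Steel stacking cup on the bench, 110 g, 52 mm high. Its upper 22 mm is a straight collar 62 mm across (grip here), mouth 56 mm; below the collar's shoulder (30 mm up) a cone narrows to a foot 38 mm across. Origin at the centre of its underside, z up. Nested in a like cup, its shoulder rests on the other's rim, 22 mm higher than the other; about 2 mm of play all round.
- cup_home: The identical steel cup, standing loose on the floor of the dust box; origin at the centre of its underside, z up its axis.
- dust_box: Grey open-topped box fixed to the bench, 170 x 170 mm, 82 mm high, walls and floor 5 mm. Origin at the centre of its underside; x away from the robot, y to the cover's hinge side (left), z up. Brass latch roller in the middle of the outer right (-y) wall; white sprung plunger in the far right corner (x 65, y -73 mm) stands 17 mm above the rim until pressed by the cover.
- cover (a joint): Cover angle, rad: 0 shut flat, 1.57 upright, 1.95 its stop leaning outward over the left (+y) rim. Stiff hinge: stays put near upright; below about 1 rad it falls by itself on to the plunger and rests ajar at about 0.1. Press its right edge down with 10 to 20 N until the tongue's bead snaps under the latch roller; latched it stays below 0.02.
- cover_hinge (a point): Point on the hinge axis (along the box's x), middle of the left wall, 84 mm above the bench. Axes turn with the cover: y points from free edge to hinge, z is the normal of its top face. The cover is a blue slab, 170 mm along the hinge, 182 mm from hinge to free edge, 8 mm thick, its underside level with this point.
- cover_press (a point): Middle of the yellow press mark on the cover's top face, 150 mm from the hinge axis, 32 mm from the free edge.
- lamp: Lamp: post (16 mm, base disc 68 mm) fixed to the bench right of the box, and a straight bar 32 mm wide over the middle of the box, underside 273 mm above the bench. Origin at the post's foot; the bar runs along its y from -30 to +210 mm. The gripper cannot stand upright over the cup in the box: tilt it so that its body stays on the robot's side of the bar.
- jar: Amber glass jar with black cap, 54 mm across, 66 mm high, origin at its underside.
- tin: Round steel tin with red lid, 68 mm across, 44 mm high, origin at its underside.
- driver: Screwdriver, yellow handle, 160 mm, lying along its x.
- brush: Brush with dark wooden handle, 170 mm, lying along its x.
- file: Flat steel file with wooden handle, 180 mm, lying along its x, origin under its middle.
Things that resemble listed ones, but are neither listed nor needed, are in the scene too. What is shaped like the cup_loose but purple is not meant.

How it is judged:
By the outcome, as a careful person would: the job done as asked, in the order asked, and still so for the second after the job is handed in, with the robot touching nothing.
It also fails if it takes over 61 s, if anything falls off the work surface, if the arm or the gripper's body presses on something with over 40 N, if the wrist force passes 120 N, or if a joint passes its speed limit or range.

## Working session

There is one attempt and no reset: what is moved stays moved. The work goes in short steps, Python scripts to look and compute and a tool call to move; the robot and the scene stay as the last step left them, time stands still between calls to the robot, and variables do not carry over. Pictures are saved under pics/ and viewed, at most 10 in all, crops included, and the job is handed in when it is done.

Besides the shell and the picture viewer there is one more tool, called after "Request:" as name(argument=value, ...), one argument or row to a line, values as JSON. carry_out: Moves the arm, as the interface text tells. Its arguments: {"type":"object","properties":{"commands":{"type":"array"},"force":{"type":"number"}},"required":["commands"]}

```bash
ls; mkdir -p pics
cat > h.py <<'E'
import numpy as np, cv2
from scipy.spatial.transform import Rotation as Ro
from workcell import state, grab_frame, camera_model, workorder
def cam(name, st=None):
    m=camera_model(name); K=np.array([[m['fx'],0,m['cx']],[0,m['fy'],m['cy']],[0,0,1.]])
    if 'mount' in m:
        T=np.array(m['mount']); R=Ro.from_euler('xyz',st['ee_rot'],degrees=True).as_matrix()
        o=R@T[:3,3]+np.array(st['ee_pos']); Rc=R@T[:3,:3]
    else: o=np.array(m['origin']); Rc=np.array(m['rotation'])
    return K,np.array(m['dist'],float),o,Rc
def ray(c,px):
    K,d,o,R=c; u=cv2.undistortPoints(np.array([[px]],float),K,d)[0,0]
    v=R@np.array([u[0],-u[1],-1]); return o,v/np.linalg.norm(v)
def onz(c,px,z):
    o,v=ray(c,px); return o+v*(z-o[2])/v[2]
def proj(c,P):
    K,d,o,R=c; q=(np.atleast_2d(P)-o)@R; q=q*[1,-1,-1]
    return cv2.projectPoints(q,np.zeros(3),np.zeros(3),K,d)[0][:,0]
def save(n,im): cv2.imwrite(n,im[:,:,::-1])
E
python3 - <<'E'
from h import *
st=state(); print(st)
for n in('scene','top'):
    im=grab_frame(n); save(f'pics/{n}0.png',im); m=camera_model(n); print(n,m)
print(camera_model('wrist'))
E
```

```text
pics
{'time_s': 0.0, 'qpos': array([ 7.49988697e+01,  1.83523292e+01,  8.97071792e+01, -1.43763722e-03,
        7.20429283e+01, -1.14489604e+00]), 'qvel': array([-0.00471879,  0.06893138, -0.02689843,  0.02923328,  0.13053167,
        0.16370157]), 'effort': array([-4.94904834e-04, -4.12455010e+01, -2.31978554e+01,  7.28070200e-02,
        4.54813137e-02, -1.22059678e-04]), 'ee_pos': array([137.57058938, 557.77828072, 213.10814008]), 'ee_rot': array([-1.79897556e+02, -6.80234751e-04,  1.66144210e+02]), 'force': array([ 0.21341534, -0.18867984, -0.35994836]), 'torque': array([ 0.03096242, -0.02059446,  0.00335844]), 'gripper_force': 0.0, 'gripper_width': 90.8174406348224}
scene {'fx': 577.8572665648311, 'fy': 577.8572665648311, 'cx': 316.07761657787427, 'cy': 242.06896194784477, 'dist': array([-0.18676195,  0.        ,  0.        ,  0.        ,  0.        ]), 'origin': array([1474.17499699,  499.51377993,  999.27912872]), 'rotation': array([ 48.67931563,   0.50156856, 119.82057549])}
top {'fx': 512.9272672141467, 'fy': 512.9272672141467, 'cx': 319.2266180142509, 'cy': 242.04516906681306, 'dist': array([-0.02626787,  0.        ,  0.        ,  0.        ,  0.        ]), 'origin': array([ 492.22098224,   -9.55911364, 1146.59081682]), 'rotation': array([  3.89077232,  -0.36619973, -90.13641056])}
{'fx': 420.9288010810968, 'fy': 420.9288010810968, 'cx': 325.0526896326003, 'cy': 235.85987828040072, 'dist': array([-0.06743888,  0.        ,  0.        ,  0.        ,  0.        ]), 'mount': array([[ 1.69563499e-03,  9.62578848e-01,  2.70996469e-01,
         7.61829496e+01],
       [ 9.99998362e-01, -1.80365361e-03,  1.49546591e-04,
        -6.12165790e-01],
       [ 6.32734143e-04,  2.70995771e-01, -9.62580330e-01,
        -1.70712029e+02],
       [ 0.00000000e+00,  0.00000000e+00,  0.00000000e+00,
         1.00000000e+00]])}
```

```bash
sed -i "s/Rc=np.array(m\['rotation'\])/Rc=Ro.from_euler('xyz',m['rotation'],degrees=True).as_matrix()/" h.py
```

```text
(no output)
```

View pics/top0.png

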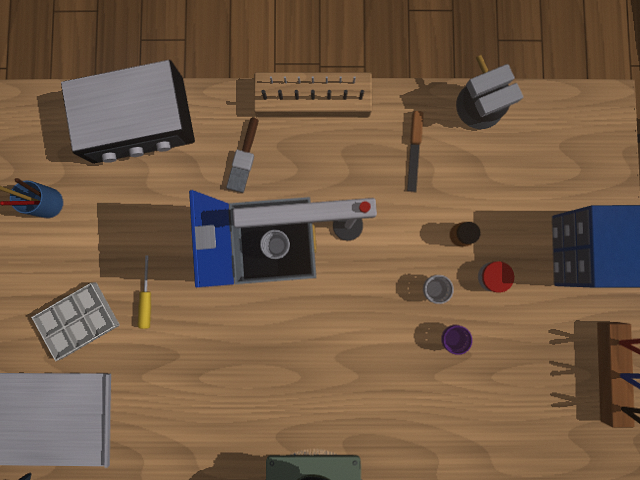

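View pics/scene0.png

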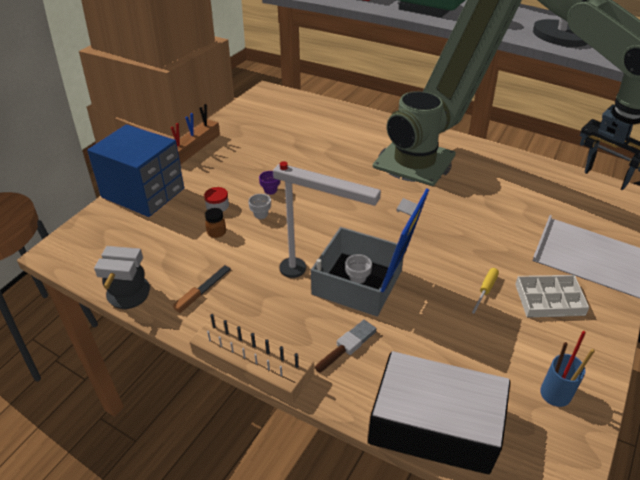

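Run:
```python
from h import *
im=cv2.imread('pics/top0.png'); c=cam('top')
def up(x0,y0,x1,y1): return cv2.resize(im[y0:y1,x0:x1],None,fx=4,fy=4,interpolation=cv2.INTER_CUBIC)
a=up(385,220,525,360); b=up(180,180,390,300)[:, :]
A=np.zeros((560,560,3),np.uint8);A[:]=a
cv2.imwrite('pics/cupcrop.png',A)
b=cv2.resize(im[180:300,185:385],None,fx=4,fy=4,interpolation=cv2.INTER_CUBIC); cv2.imwrite('pics/boxcrop.png',b)
for n,px,z in[('loose',(438,289),52),('purple',(457,339),52),('home',(275,244),57),('jar',(465,233),66),('tin',(498,277),44)]: print(n,onz(c,px,z).round(1))
```

```text
loose [ 465.8 -269.8   52. ]
purple [ 359.9 -308.5   52. ]
home [562.3  77.4  57. ]
jar [ 584.3 -326.1   66. ]
tin [ 490.9 -402.2   44. ]
```

View pics/cupcrop.png

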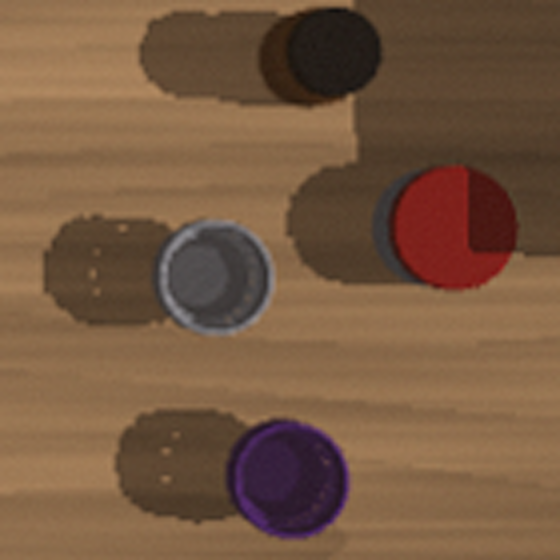

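View pics/boxcrop.png

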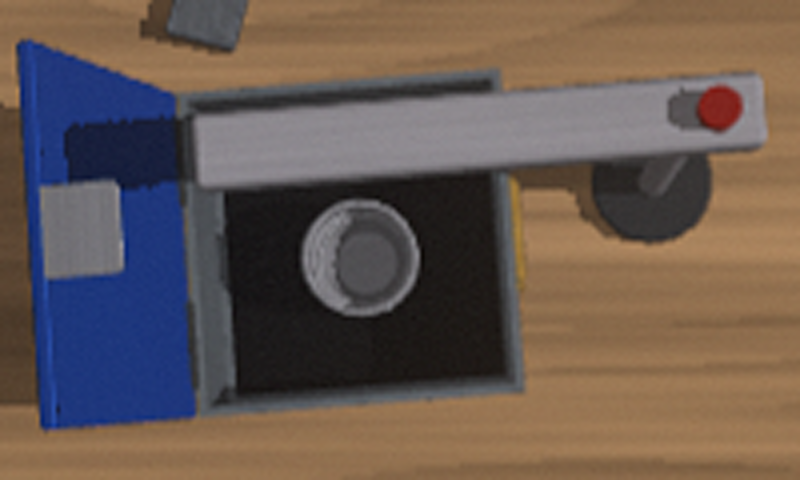

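Run:
```python
from h import *
c=cam('top')
g=lambda u,v:(185+u/4,180+v/4)
P=[onz(c,g(*p),82) for p in[(499,70),(523,388),(200,412),(178,95)]]
ctr=np.mean(P,0); print('box corners FR NR NL FL',[p.round(0)[:2] for p in P],ctr.round(1))
x=(P[0]-P[1]+P[3]-P[2]); yaw=np.degrees(np.arctan2(x[1],x[0])); x=P[3]-P[0]+P[2]-P[1]; print('yaw',yaw,np.degrees(np.arctan2(-x[0],x[1])))
print('home',onz(c,g(361,258),57)); print('loose',onz(c,(439,289.25),52))
print('bar lower edge underside', onz(c,g(195,188),273),onz(c,g(765,147),273),'upper top',onz(c,g(192,115),285),onz(c,g(757,73),285))
print('post',onz(c,g(652,190),4))
# scene cross-check of cups
s=cam('scene'); print('scene px home/loose',proj(s,[onz(c,g(361,258),57),onz(c,(439,289.25),52)]))
im=cv2.imread('pics/scene0.png'); hs=cv2.cvtColor(im,cv2.COLOR_BGR2HSV)
for b in[(235,185,290,230),(335,245,385,290)]:
    print(b)
save_=np.hstack([cv2.resize(im[185:235,235:295],(360,300),interpolation=2),cv2.resize(im[240:300,325:397],(360,300),interpolation=2)]); cv2.imwrite('pics/sc.png',save_)
```

```text
box corners FR NR NL FL [array([658.,   3.]), array([492.,  -9.]), array([480., 158.]), array([645., 171.])] [568.9  80.7  82. ]
yaw 4.348341002099205 4.254730069175998
home [561.25701926  76.88634719  57.        ]
loose [ 465.26302923 -271.89749007   52.        ]
bar lower edge underside [577.6937508  130.82145028 273.        ] [ 594.90766031 -113.1706145   273.        ] upper top [607.51446455 130.45104604 285.        ] [ 625.05205195 -108.67742559  285.        ]
post [602.41792254 -81.52449277   4.        ]
scene px home/loose [[356.213353   261.11529595]
 [257.70900654 198.55103495]]
(235, 185, 290, 230)
(335, 245, 385, 290)
```

View pics/sc.png

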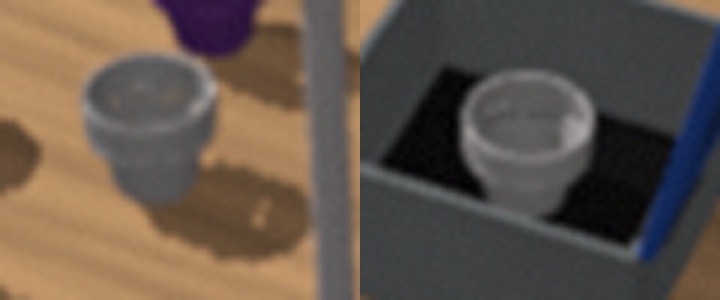

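```bash
cat >> h.py <<'E'
def Rt(th,al):
    t,a=np.radians([th,al]); z=np.array([np.sin(t)*np.cos(a),np.sin(t)*np.sin(a),-np.cos(t)])
    x=np.array([-np.cos(t)*np.cos(a),-np.cos(t)*np.sin(a),-np.sin(t)]); return np.c_[x,np.cross(z,x),z]
def delta(pos,R=None,st=None):
    st=st or state(); R0=Ro.from_euler('xyz',st['ee_rot'],degrees=True).as_matrix()
    R=R0 if R is None else R
    return np.r_[Ro.from_matrix(R0.T@R).as_rotvec(degrees=True),R0.T@(np.array(pos)-st['ee_pos'])].round(1)
E
python3 - <<'E'
from h import *
c=cam('top'); print('cover edge near pred 1.95,1.7,1.57:',[proj(c,[480-np.sin(.075)*0+(-182*np.cos(f))*-.075,158-182*np.cos(f),84+182*np.sin(f)]).round(1) for f in(1.95,1.7,1.57)],'seen 195.5,287')
print(delta([465,-272,141],Rt(30,-30)))
print('mid', delta([320,130,220],Rt(15,-22)))
E
```

```text
cover edge near pred 1.95,1.7,1.57: [array([[180.7, 287.1]]), array([[204.5, 285.3]]), array([[218.1, 284.3]])] seen 195.5,287
[   4.1  -29.8   15.8 -516.6 -727.2   73.3]
mid [   1.   -15.     8.1 -279.6 -371.7   -6.2]
```

Request:
carry_out(
  commands=[
    [1,-15,8,-280,-372,-6,1],
    [1,-15,8,-280,-372,-6,1],
    [1,-15,8,-280,-372,-6,1],
    [1,-15,8,-280,-372,-6,1],
    [1,-15,8,-280,-372,-6,1],
    [1,-15,8,-280,-372,-6,1],
    [1,-15,8,-280,-372,-6,1],
    [1,-15,8,-280,-372,-6,1],
    [1,-15,8,-280,-372,-6,1],
    [4,-30,16,-517,-727,73,1],
    [4,-30,16,-517,-727,73,1],
    [4,-30,16,-517,-727,73,1],
    [4,-30,16,-517,-727,73,1],
    [4,-30,16,-517,-727,73,1],
    [4,-30,16,-517,-727,73,1],
    [4,-30,16,-517,-727,73,1],
    [4,-30,16,-517,-727,73,1],
    [4,-30,16,-517,-727,73,1],
    [4,-30,16,-517,-727,73,1],
    [4,-30,16,-517,-727,73,1],
  ],
  force=20,
)

```text
time_s: 2.1
ee_pos: [466.2, -274.8, 140.2]
ee_rot: [179.6, 30.1, 149.4]
force: [0.1, -0.3, 0.3]
gripper_width: 91.3
gripper_force: 0.0
```

Run:
```python
from h import *
st=state(); im=grab_frame('wrist'); save('pics/w1.png',im); c=cam('wrist',st)
print(st['time_s'],st['ee_pos'],st['ee_rot'],st['qpos'].round(0))
print(proj(c,[[465,-272,52]]))
```

```text
2.1 [ 466.24289996 -274.75296893  140.19929846] [179.62985359  30.14834855 149.38816404] [-33.   8. 124.   4.  18. -96.]
[[327.88021786 170.34534652]]
```

View pics/w1.png

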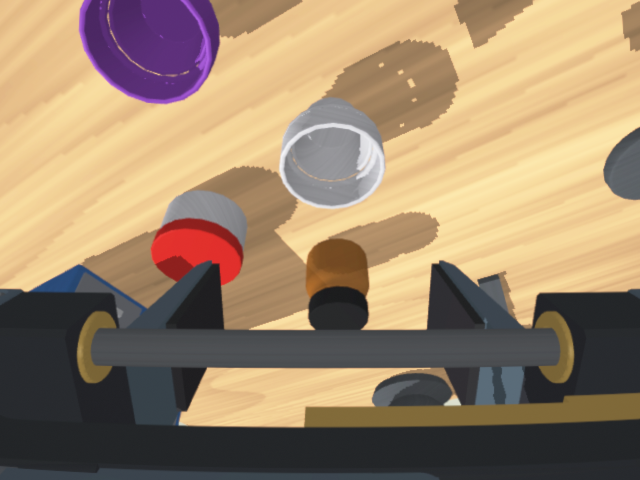

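Run:
```python
from h import *
st=state(); c=cam('wrist',st)
im=cv2.imread('pics/w1.png'); hs=cv2.cvtColor(im,cv2.COLOR_BGR2HSV)
m=((hs[:,:,1]<40)).astype(np.uint8)*255; r=np.zeros_like(m); r[90:225,265:400]=m[90:225,265:400]
cs,_=cv2.findContours(r,0,1); k=max(cs,key=cv2.contourArea)[:,0]
W=np.array([onz(c,p.tolist(),52) for p in k if p[1]>165])   # near half: rim outer edge
A=np.c_[2*W[:,:2],np.ones(len(W))]; s=np.linalg.lstsq(A,(W[:,:2]**2).sum(1),rcond=None)[0]
print(s[:2],np.sqrt(s[2]+s[0]**2+s[1]**2), onz(c,(332,165),52))
C=s[:2]
print(delta([C[0],C[1],31.5],Rt(30,-30)))
```

```text
[ 463.67385266 -267.22588331] 30.32554771734533 [ 461.44939204 -265.74146372   52.        ]
[ 0.1  0.  -0.5 57.7  3.3 91.9]
```

Request:
carry_out(
  commands=[
    [0,0,-0.5,14,2.5,23,1],
    [0,0,-0.5,28,2.5,46,1],
    [0,0,-0.5,40,2.5,65,1],
    [0,0,-0.5,50,2.5,81,1],
    [0,0,-0.5,57,2.5,92,1],
    [0,0,-0.5,57,2.5,92,1],
    [0,0,-0.5,57,2.5,92,1],
    [0,0,-0.5,57,2.5,92,-0.2],
    [0,0,-0.5,57,2.5,92,-0.2],
    [0,0,-0.5,57,2.5,92,-0.2],
    [0,0,-0.5,57,2.5,92,-0.2],
    [0,0,-0.5,57,2.5,92,-0.2],
    [0,0,-0.5,57,2.5,92,-0.2],
    [0,0,-0.5,57,2.5,92,-0.2],
  ],
  force=20,
)

```text
time_s: 3.55
ee_pos: [464.8, -271.4, 41.7]
ee_rot: [179.2, 29.4, 150.3]
force: [0.5, 2.8, 3.3]
gripper_width: 60.2
gripper_force: 20.0
```

Run:
```python
from h import *
st=state(); print(st['ee_pos'],st['ee_rot'],st['gripper_width'],st['gripper_force'])
im=grab_frame('wrist'); save('pics/w2.png',im)
im=grab_frame('scene'); 
b=np.hstack([cv2.resize(grab_frame('wrist'),(400,300)),cv2.resize(im[160:235,215:315],(400,300))]);save('pics/w2.png',b)
```

```text
[ 464.82510192 -271.39928831   41.66570856] [179.24536104  29.42841844 150.26376696] 60.175136980875564 20.004192887317913
```

View pics/w2.png

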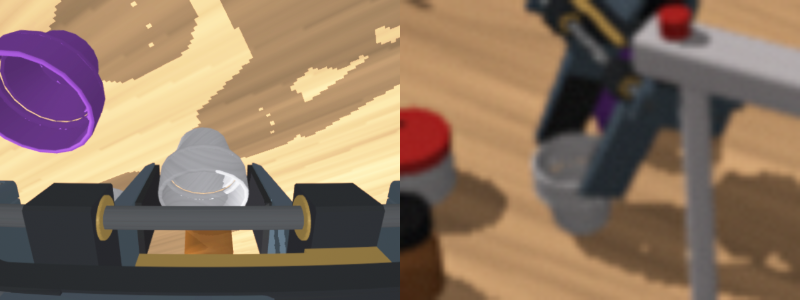

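Run:
```python
from h import *
st=state(); print(st['qpos'].round(1),st['qvel'].round(1),st['effort'].round(1),st['force'],st['torque'])
```

```text
[ -33.    17.7  131.3   53.7    2.9 -146.5] [ 0.1  0.  -0.   0.2 -0.1 -0.1] [ -1.2 -28.7 -13.2   0.   -1.6  -0. ] [-0.08882839  2.02495056  4.68033983] [ 0.4097011  -0.08177116  0.18991956]
```

Request:
carry_out(
  commands=[
    [0,0,0,0,0,0,1],
    [0,0,0,0,0,0,1],
    [0,0,0,0,0,0,1],
    [0,0,0,0,0,0,1],
    [0,0,0,-15,0,-26,1],
    [0,0,0,-30,0,-52,1],
    [0,10,0,-35,0,-60,1],
    [0,10,0,-35,0,-60,1],
    [0,10,0,-35,0,-60,1],
    [0,10,0,-35,0,-60,1],
  ],
)

```text
time_s: 4.7
ee_pos: [465.7, -272.6, 111.1]
ee_rot: [179.3, 19.5, 150.4]
force: [-0.2, -0.7, -0.7]
gripper_width: 91.1
gripper_force: 0.0
```

```bash
cat > cup.py <<'E'
from h import *
st=state(); im=grab_frame('wrist'); save('pics/w3.png',im); c=cam('wrist',st)
print(st['ee_pos'],st['ee_rot'],st['qpos'].round(1))
q=proj(c,[[465,-269,52]])[0].astype(int); print(q)
hs=cv2.cvtColor(im,cv2.COLOR_RGB2HSV); m=(hs[:,:,1]<40).astype(np.uint8)*255; r=np.zeros_like(m)
y0,y1,x0,x1=max(q[1]-75,0),q[1]+65,q[0]-75,q[0]+75; r[y0:y1,x0:x1]=m[y0:y1,x0:x1]
cs,_=cv2.findContours(r,0,1); k=max(cs,key=cv2.contourArea)[:,0]; print(k.min(0),k.max(0))
W=np.array([onz(c,p.tolist(),52) for p in k if p[1]>(k[:,1].max()+k[:,1].min())/2])
A=np.c_[2*W[:,:2],np.ones(len(W))]; s=np.linalg.lstsq(A,(W[:,:2]**2).sum(1),rcond=None)[0]
print(s[:2],np.sqrt(s[2]+s[0]**2+s[1]**2))
print(delta([s[0],s[1],31.5],Rt(20,-31),st))
E
python3 cup.py
```

```text
[ 465.70579471 -272.64787243  111.06483643] [179.26331166  19.51667494 150.3906548 ] [-32.7  12.4 118.2   3.5  29.9 -95.9]
[329 219]
[269 152] [380 264]
[ 464.45848402 -271.83706564] 30.35059846698818
[ 1.2 -0.5  1.3 28.  -0.9 74.5]
```

Request:
carry_out(
  commands=[
    [1,-0.5,1,9,-1,25,1],
    [1,-0.5,1,18,-1,48,1],
    [1,-0.5,1,25,-1,66,1],
    [1,-0.5,1,28,-1,74.5,1],
    [1,-0.5,1,28,-1,74.5,1],
    [1,-0.5,1,28,-1,74.5,1],
    [1,-0.5,1,28,-1,74.5,-0.2],
    [1,-0.5,1,28,-1,74.5,-0.2],
    [1,-0.5,1,28,-1,74.5,-0.2],
    [1,-0.5,1,28,-1,74.5,-0.2],
    [1,-0.5,1,28,-1,74.5,-0.2],
    [1,-0.5,1,28,-1,74.5,-0.2],
  ],
  force=25,
)

```text
time_s: 5.95
ee_pos: [463.9, -272.2, 31.8]
ee_rot: [180.0, 20.0, 149.3]
force: [-0.4, 1.0, 4.6]
gripper_width: 60.3
gripper_force: 25.0
```

Run:
```python
from h import *
st=state(); print(st['qpos'].round(1),st['ee_rot'].round(2),st['force'].round(1))
print(delta(st['ee_pos']+[0,0,110],None,st))
```

```text
[-31.9  19.4 124.3   1.6  16.3 -92.7] [179.97  19.96 149.32] [-0.4  1.   4.6]
[ 0.000e+00  0.000e+00  0.000e+00 -3.760e+01  1.000e-01 -1.034e+02]
```

Run:
```python
from h import *
st=state()
print(delta([455,62,142],Rt(20,10),st)); print(delta([455,-105,142],Rt(20,-10),st))
```

```text
[ -13.9   -0.   -38.2  129.9  282.9 -164.3]
[  -7.    -0.   -19.4   49.8  139.3 -135.3]
```

Request:
carry_out(
  commands=[
    [0,0,0,-9,0,-26,-0.2],
    [0,0,0,-19,0,-52,-0.2],
    [0,0,0,-28,0,-78,-0.2],
    [0,0,0,-38,0,-103,-0.2],
    [-1,0,-4,-20,28,-110,-0.2],
    [-3,0,-8,-2,56,-116,-0.2],
    [-4,0,-12,15,84,-122,-0.2],
    [-6,0,-16,33,112,-129,-0.2],
    [-7,0,-19.5,50,139,-135,-0.2],
    [-8,0,-23,66,168,-141,-0.2],
    [-10,0,-27,82,197,-147,-0.2],
    [-11,0,-31,98,226,-153,-0.2],
    [-12.5,0,-34,114,255,-159,-0.2],
    [-14,0,-38,130,283,-164,-0.2],
    [-14,0,-38,130,283,-164,-0.2],
    [-14,0,-38,130,283,-164,-0.2],
    [-14,0,-38,130,283,-164,-0.2],
  ],
)

```text
time_s: 7.65
ee_pos: [454.6, 61.5, 141.1]
ee_rot: [179.8, 20.0, -170.3]
force: [0.2, -0.6, -1.2]
gripper_width: 60.0
gripper_force: 25.0
```

Run:
```python
from h import *
st=state(); print(st['qpos'].round(1),st['ee_rot'].round(2),st['force'].round(1))
R=Rt(20,10)
for p in([455,60,142],[512,68,127],[561,77,100],[561,77,75],[561,77,60]): print(p,delta(p,R,st))
a=grab_frame('scene')[150:330,230:470]; b=grab_frame('wrist')
save('pics/w4.png',np.hstack([cv2.resize(a,(400,300)),cv2.resize(b,(400,300))]))
```

```text
[  4.9   2.8 124.8   3.5  32.5 -97.4] [ 179.77   19.96 -170.31] [ 0.2 -0.6 -1.2]
[455, 60, 142] [ 0.1 -0.  -0.3 -0.4 -1.6 -0.8]
[512, 68, 127] [  0.1  -0.   -0.3 -49.4  -3.4  32.9]
[561, 77, 100] [  0.1  -0.   -0.3 -87.   -3.   75.3]
[561, 77, 75] [  0.1  -0.   -0.3 -78.5  -3.1  98.8]
[561, 77, 60] [ 1.000e-01 -0.000e+00 -3.000e-01 -7.330e+01 -3.100e+00  1.129e+02]
```

View pics/w4.png

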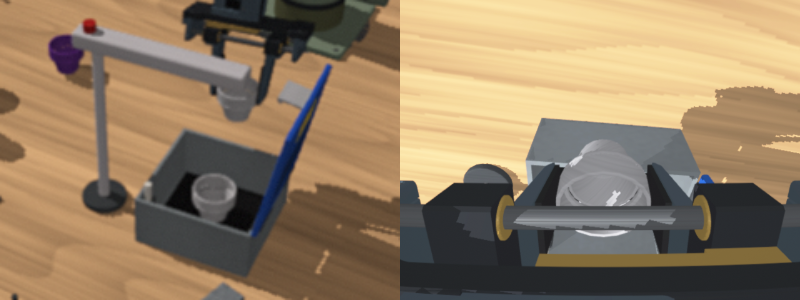

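Request:
carry_out(
  commands=[
    [0,0,0,-16,-1,11,-0.2],
    [0,0,0,-33,-2,22,-0.2],
    [0,0,0,-49,-3,33,-0.2],
    [0,0,0,-62,-3,46,-0.2],
    [0,0,0,-74,-3,60,-0.2],
    [0,0,0,-87,-3,75,-0.2],
    [0,0,0,-87,-3,75,-0.2],
    [0,0,0,-87,-3,75,-0.2],
  ],
)

```text
time_s: 8.55
ee_pos: [560.6, 76.9, 100.2]
ee_rot: [179.8, 19.9, -170.3]
force: [-0.2, 0.3, -0.9]
gripper_width: 60.1
gripper_force: 25.0
```

Run:
```python
from h import *
st=state(); print(st['qpos'].round(1),st['ee_pos'].round(1),st['ee_rot'].round(2),st['force'].round(1))
for z in(80,65,60,57): print(z,delta([561,77,z],None,st))
a=grab_frame('scene')[190:310,290:450]; b=grab_frame('top')[180:300,200:360]
save('pics/w5.png',np.hstack([cv2.resize(a,(400,300)),cv2.resize(b,(400,300))]))
```

```text
[  5.7  15.3 116.2   3.3  28.7 -96.7] [560.6  76.9 100.2] [ 179.75   19.91 -170.32] [-0.2  0.3 -0.9]
80 [ 0.   0.   0.   6.5 -0.1 19.1]
65 [ 0.   0.   0.  11.6 -0.1 33.2]
60 [ 0.   0.   0.  13.3 -0.1 37.9]
57 [ 0.   0.   0.  14.4 -0.1 40.7]
```

View pics/w5.png

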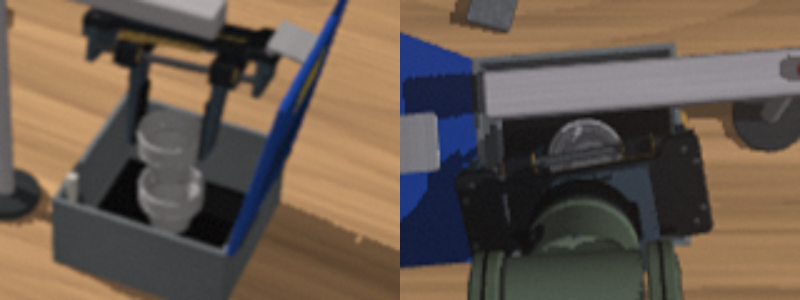

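Request:
carry_out(
  commands=[
    [0,0,0,2,0,6,-0.2],
    [0,0,0,4,0,12,-0.2],
    [0,0,0,6.5,0,19,-0.2],
    [0,0,0,8,0,24,-0.2],
    [0,0,0,10,0,29,-0.2],
    [0,0,0,11.5,0,33,-0.2],
    [0,0,0,11.5,0,33,-0.2],
  ],
)

```text
time_s: 9.35
ee_pos: [561.2, 77.9, 64.9]
ee_rot: [179.7, 19.9, -170.3]
force: [-0.5, -0.9, -1.1]
gripper_width: 60.0
gripper_force: 25.0
```

Run:
```python
from h import *
st=state(); print(st['qpos'].round(1),st['torque'].round(2))
for z in(60,58,56): print(z,delta([561,77,z],None,st))
```

```text
[  5.8  18.3 118.6   4.   23.3 -97.4] [-0.03  0.29  0.02]
60 [ 0.   0.   0.   2.  -0.8  4.5]
58 [ 0.   0.   0.   2.7 -0.8  6.3]
56 [ 0.   0.   0.   3.4 -0.8  8.2]
```

Request:
carry_out(
  commands=[
    [0,0,0,0.7,0,2,-0.2],
    [0,0,0,1.4,0,3.5,-0.2],
    [0,0,0,2,0,5,-0.2],
    [0,0,0,2.2,0,5.6,-0.2],
    [0,0,0,2.2,0,5.6,-0.2],
  ],
)

```text
time_s: 9.85
ee_pos: [561.8, 78.0, 60.0]
ee_rot: [179.8, 20.0, -170.3]
force: [0.0, 2.6, 0.3]
gripper_width: 60.0
gripper_force: 25.3
```

Request:
carry_out(
  commands=[
    [0,0,0,0.2,-0.3,0.6,-0.2],
    [0,0,0,0.4,-0.6,1.2,-0.2],
    [0,0,0,0.4,-0.6,1.2,-0.2],
  ],
)

```text
time_s: 10.15
ee_pos: [561.8, 77.4, 58.8]
ee_rot: [179.8, 20.0, -170.3]
force: [-0.9, 1.0, 4.1]
gripper_width: 60.2
gripper_force: 25.5
```

Request:
carry_out(
  commands=[
    [0,0,0,0.2,0,0.5,-0.2],
    [0,0,0,0.4,0,0.9,-0.2],
    [0,0,0,0.4,0,0.9,-0.2],
  ],
)

```text
time_s: 10.45
ee_pos: [562.0, 77.4, 58.7]
ee_rot: [179.8, 20.1, -170.3]
force: [-4.4, 1.6, 11.3]
gripper_width: 60.2
gripper_force: 25.7
```

Request:
carry_out(
  commands=[
    [0,0,0,0,0,-0.5,0.75],
    [0,0,0,0,0,-0.5,0.75],
    [0,0,0,0,0,-0.5,0.75],
    [0,0,0,0,0,-0.5,0.75],
    [0,0,0,-2,0,-5,0.75],
    [0,0,0,-5,0,-13,0.75],
    [0,0,0,-9,0,-26,0.75],
    [0,0,0,-14,0,-39,0.75],
    [0,0,0,6,0,-60,0.75],
    [0,0,0,24,0,-81,0.75],
    [0,0,0,48,2,-98,0.75],
    [0,0,0,73,3,-115,0.75],
    [0,0,0,73,3,-115,0.75],
    [0,0,0,73,3,-115,0.75],
  ],
)

```text
time_s: 11.85
ee_pos: [455.3, 61.5, 141.8]
ee_rot: [179.8, 20.2, -170.3]
force: [0.4, 0.1, -0.4]
gripper_width: 79.8
gripper_force: 0.0
```

Run:
```python
from h import *
st=state(); print(st['qpos'].round(1))
a=grab_frame('scene')[190:310,290:450]; b=grab_frame('top')[180:300,180:340]
save('pics/w6.png',np.hstack([cv2.resize(a,(400,300)),cv2.resize(b,(400,300))]))
```

```text
[  4.9   2.8 124.8   3.6  32.3 -97.6]
```

View pics/w6.png

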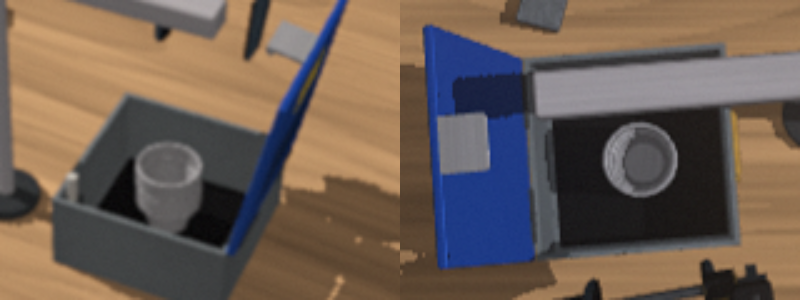

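Run:
```python
from h import *
st=state(); R=Rt(0,4.3)
for p in([395,150,210],[405,285,208],[505,285,206]): print(p,delta(p,R,st))
```

```text
[395, 150, 210] [  1.2  20.1   5.4  18.7  97.8 -79.7]
[405, 285, 208] [  1.2  20.1   5.4 -11.3 229.1 -66.1]
[505, 285, 206] [   1.2   20.1    5.4 -103.1  212.   -30.4]
```

Request:
carry_out(
  commands=[
    [1,20,5.5,19,98,-80,-1],
    [1,20,5.5,19,98,-80,-1],
    [1,20,5.5,19,98,-80,-1],
    [1,20,5.5,19,98,-80,-1],
    [1,20,5.5,-11,229,-66,-1],
    [1,20,5.5,-11,229,-66,-1],
    [1,20,5.5,-11,229,-66,-1],
    [1,20,5.5,-11,229,-66,-1],
    [1,20,5.5,-103,212,-30,-1],
    [1,20,5.5,-103,212,-30,-1],
    [1,20,5.5,-103,212,-30,-1],
    [1,20,5.5,-103,212,-30,-1],
  ],
)

```text
time_s: 13.15
ee_pos: [504.5, 283.5, 203.1]
ee_rot: [179.9, -0.2, -175.8]
force: [0.2, 0.2, 0.7]
gripper_width: 0.6
gripper_force: 0.0
```

Run:
```python
from h import *
st=state(); print(st['qpos'].round(1))
for y in(225,200,150,100,75,55): print(y,delta([505+(285-y)*.0,y,206],None,st))
```

```text
[ 28.1  19.1  90.1   0.2  70.9 -66.1]
225 [  0.    0.    0.    3.8 -58.3  -3. ]
200 [  0.    0.    0.    5.6 -83.3  -3.1]
150 [   0.     0.     0.     9.2 -133.1   -3.1]
100 [   0.     0.     0.    12.8 -183.    -3.2]
75 [   0.     0.     0.    14.6 -207.9   -3.3]
55 [   0.     0.     0.    16.1 -227.9   -3.3]
```

Request:
carry_out(
  commands=[
    [0,0,0,2,-30,-3,-1],
    [0,0,0,3,-50,-3,-1],
    [0,0,0,4,-60,-3,-1],
    [0,0,0,5,-70,-3,-1],
    [0,0,0,6,-80,-3,-1],
    [0,0,0,6,-90,-3,-1],
    [0,0,0,7,-100,-3,-1],
    [0,0,0,8,-110,-3,-1],
  ],
)

```text
time_s: 13.95
ee_pos: [504.1, 174.0, 207.4]
ee_rot: [179.8, -0.0, -175.7]
force: [-0.4, 1.0, -0.7]
gripper_width: 0.2
gripper_force: 0.3
```

Request:
carry_out(
  commands=[
    [0,0,0,1,-12,0,-1],
    [0,0,0,2,-24,0,-1],
    [0,0,0,3,-36,0,-1],
    [0,0,0,3,-48,0,-1],
    [0,0,0,4,-60,0,-1],
    [0,0,0,5,-72,0,-1],
    [0,0,0,6,-84,0,-1],
    [0,0,0,7,-96,0,-1],
    [0,0,0,8,-108,0,-1],
    [0,0,0,8,-108,0,-1],
  ],
)

```text
time_s: 14.95
ee_pos: [504.1, 64.8, 207.1]
ee_rot: [179.8, -0.0, -175.8]
force: [-0.9, 1.5, -0.1]
gripper_width: 0.8
gripper_force: 0.0
```

```bash
cat > look.py <<'E'
from h import *
im=grab_frame('top'); c=cam('top'); hs=cv2.cvtColor(im,cv2.COLOR_RGB2HSV)
def rep(n,lo,hi):
    m=cv2.inRange(hs,lo,hi); m[:180]=0;m[320:]=0;m[:,:180]=0;m[:,380:]=0
    ys,xs=np.nonzero(m)
    if len(xs)>20: print(n,len(xs),'x',xs.min(),xs.max(),'y',ys.min(),ys.max(),'mean',xs.mean().round(1),ys.mean().round(1))
rep('blue',(105,150,50),(125,255,255)); rep('yellow',(20,130,100),(34,255,255))
b=np.array([568.9,80.7,0]); r=Ro.from_euler('z',4.3,degrees=True).as_matrix()
for f in(0,.1,.9): 
    e=lambda d,n:b+r@np.array([0,85-d*np.cos(f)+n*np.sin(f),84+d*np.sin(f)+n*np.cos(f)])
    print(f,'press',e(150,8).round(1),proj(c,e(150,8)),'edge',proj(c,e(182,8)))
print(state()['ee_pos'].round(1),state()['time_s'])
E
python3 look.py
```

```text
blue 497 x 227 289 y 188 234 mean 251.1 210.5
0 press [573.8  15.9  92. ] [[303.52358183 237.31244611]] edge [[318.99755296 236.12329745]]
0.1 press [573.7  17.4 106.9] [[302.58662592 236.80463916]] edge [[318.21074348 235.47798542]]
0.9 press [569.   78.7 206.5] [[267.8266188  235.14226186]] edge [[277.60514678 233.1519323 ]]
[504.1  65.6 207.1] 15.0
```

Request:
carry_out(
  commands=[
    [0,0,0,0,-5,10,-1],
    [0,0,0,0,-10,21,-1],
    [0,0,0,0,-15,27,-1],
    [0,0,0,0,-19,32,-1],
    [0,0,0,0,-24,38,-1],
    [0,0,0,-1,-28,44,-1],
    [0,0,0,-2,-32,51,-1],
    [0,0,0,-3,-35,57,-1],
    [0,0,0,-4,-38,64,-1],
    [0,0,0,-5,-41,71,-1],
    [0,0,0,-5,-43,78,-1],
    [0,0,0,-5,-45,84,-1],
    [0,0,0,-5,-45,84,-1],
  ],
)

```text
time_s: 16.3
ee_pos: [511.7, 21.9, 121.9]
ee_rot: [179.8, -0.1, -175.8]
force: [0.1, 0.9, 1.7]
gripper_width: 0.3
gripper_force: 0.0
```

```bash
python3 look.py
```

```text
blue 1687 x 229 317 y 196 283 mean 255.5 233.4
yellow 152 x 294 309 y 223 232 mean 301.6 227.6
0 press [573.8  15.9  92. ] [[303.52358183 237.31244611]] edge [[318.99755296 236.12329745]]
0.1 press [573.7  17.4 106.9] [[302.58662592 236.80463916]] edge [[318.21074348 235.47798542]]
0.9 press [569.   78.7 206.5] [[267.8266188  235.14226186]] edge [[277.60514678 233.1519323 ]]
[512.1  22.  122.5] 16.35
```

Request:
carry_out(
  commands=[
    [0,0,0,0,-15,6,-1],
    [0,0,0,0,-15,12,-1],
    [0,0,0,0,-15,15,-1],
    [0,0,0,0,-15,18,-1],
    [0,0,0,0,-15,20,-1],
    [0,0,0,0,-15,22,-1],
    [0,0,0,0,-15,24,-1],
    [0,0,0,0,-15,24,-1],
  ],
)

```text
time_s: 17.15
ee_pos: [513.5, 6.6, 99.8]
ee_rot: [179.9, -0.0, -175.7]
force: [-2.2, -2.9, 6.3]
gripper_width: 0.5
gripper_force: 3.0
```

Request:
carry_out(
  commands=[
    [0,0,0,0,0,1,-1],
    [0,0,0,0,0,2,-1],
    [0,0,0,0,0,3,-1],
    [0,0,0,0,0,4,-1],
    [0,0,0,0,0,5,-1],
    [0,0,0,0,0,5,-1],
  ],
)

```text
time_s: 17.75
ee_pos: [513.7, 7.4, 93.8]
ee_rot: [179.8, 0.0, -175.7]
force: [0.6, -0.9, 2.4]
gripper_width: 0.7
gripper_force: 1.0
```

Request:
carry_out(
  commands=[
    [0,0,0,0,0,1,-1],
    [0,0,0,0,0,1.5,-1],
    [0,0,0,0,0,2,-1],
    [0,0,0,0,0,2,-1],
  ],
)

```text
time_s: 18.15
ee_pos: [513.8, 7.3, 92.2]
ee_rot: [179.8, 0.0, -175.7]
force: [-0.6, -1.8, 4.9]
gripper_width: 0.6
gripper_force: 2.4
```

Request:
carry_out(
  commands=[
    [0,0,0,0,0,0.7,-1],
    [0,0,0,0,0,1.4,-1],
    [0,0,0,0,0,2,-1],
    [0,0,0,0,0,2,-1],
  ],
)

```text
time_s: 18.55
ee_pos: [513.8, 7.3, 92.0]
ee_rot: [179.8, 0.1, -175.7]
force: [-3.0, -1.2, 16.7]
gripper_width: 0.4
gripper_force: 8.4
```

Request:
carry_out(
  commands=[
    [0,0,0,0,0,0.4,-1],
    [0,0,0,0,0,0.7,-1],
    [0,0,0,0,0,0.7,-1],
    [0,0,0,0,0,-4,-1],
    [0,0,0,0,0,-12,-1],
    [0,0,0,0,0,-25,-1],
    [0,0,0,0,0,-40,-1],
    [0,0,0,30,0,-60,-1],
    [0,0,0,70,0,-80,-1],
    [0,0,0,110,0,-90,-1],
    [0,0,0,140,0,-100,-1],
    [0,0,0,140,0,-100,-1],
    [0,0,0,140,0,-100,-1],
  ],
)

```text
time_s: 19.85
ee_pos: [374.1, -3.3, 190.2]
ee_rot: [179.8, 0.1, -175.7]
force: [-0.0, -0.4, 0.3]
gripper_width: 0.8
gripper_force: 0.0
```

Run:
```python
from h import *
ims={n:grab_frame(n) for n in('scene','top')}
b=np.array([568.9,80.7,0]); r=Ro.from_euler('z',4.3,degrees=True).as_matrix()
s=cam('scene')
e=lambda f,x,d,n:b+r@np.array([x,85-d*np.cos(f)+n*np.sin(f),84+d*np.sin(f)+n*np.cos(f)])
for n,im in ims.items():
    hs=cv2.cvtColor(im,cv2.COLOR_RGB2HSV); m=cv2.inRange(hs,(105,130,40),(125,255,255)); z=np.zeros_like(m)
    if n=='scene': z[200:340,290:460]=m[200:340,290:460]
    else: z[180:300,185:385]=m[180:300,185:385]
    cs,_=cv2.findContours(z,0,1); k=max(cs,key=cv2.contourArea); print(n,[tuple(map(int,p[0])) for p in cv2.approxPolyDP(k,4,True)])
    c=cam(n)
    for f in(0,.1): print(f,'far-right,near-right,far-left,near-left top',proj(c,[e(f,85,182,8),e(f,-85,182,8),e(f,85,0,8),e(f,-85,0,8)]).round(0).tolist())
print(state()['ee_pos'].round(0),state()['force'].round(1))
```

```text
scene [(335, 224), (306, 266), (380, 289), (403, 243)]
0 far-right,near-right,far-left,near-left top [[303.0, 263.0], [334.0, 221.0], [378.0, 287.0], [403.0, 241.0]]
0.1 far-right,near-right,far-left,near-left top [[304.0, 258.0], [334.0, 215.0], [378.0, 288.0], [404.0, 241.0]]
top [(314, 197), (229, 203), (234, 283), (321, 276), (317, 223), (311, 222), (313, 251), (296, 253), (293, 224), (235, 228), (231, 215), (234, 207), (307, 202)]
0 far-right,near-right,far-left,near-left top [[316.0, 195.0], [322.0, 277.0], [228.0, 202.0], [234.0, 284.0]]
0.1 far-right,near-right,far-left,near-left top [[315.0, 194.0], [321.0, 277.0], [228.0, 202.0], [233.0, 284.0]]
[375.  -3. 190.] [-0.1 -0.   0.4]
```

```bash
python3 -c "
from h import *; print(workorder.job_done())"
```

```text
the job is handed in; nothing more can be done
None
```

The steel cup is nested upright in its match inside the dust box, the blue cover is pressed down and reads shut in the camera check after the arm let go, and the job was handed in at about 20 s of the 61 s allowed.

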